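# Tip the stock tags to match the bins

### The job

The tags on the jeweller's stock board no longer match the bins behind them. With a fingertip, push over the hinged tags that are wrong, so that every bin heaped full has its tag leaning back over the bin with the disc face up, and every bin that is empty or nearly so has its tag leaning out towards the robot with the bar face up. Only push the tags, lightly, without pinching or forcing them; leave the bins and everything else on the bench where they are.

Things in the scene. Friction and masses are not known exactly. Their poses are not given: they have to be found in the camera images.
- board: Fixed stock board: 12 mm plywood base 185 x 440 mm with a hardwood rail 36 mm thick and 75 mm high along the robot's side, four bays and four tag stands at 105 mm pitch. Origin: at table level under the middle of the rail; x points level from the rail to the bins, y along the rail.
- stand1: Steel stand on the rail, carrying tag1 (all look alike; its bay varies). Origin: centre of its underside, 75 mm above the table; the hinge pin is 14 mm above that, along y. x is level and points away from the robot to the bin the tag belongs to (bin centre 92 mm along x). Base 32 mm (x) by 68 mm (y); cheeks and rest bars reach 26 mm above the origin, within 16 mm of the pin in x.
- stand2: Steel stand on the rail, carrying tag2 (all look alike; its bay varies). Origin: centre of its underside, 75 mm above the table; the hinge pin is 14 mm above that, along y. x is level and points away from the robot to the bin the tag belongs to (bin centre 92 mm along x). Base 32 mm (x) by 68 mm (y); cheeks and rest bars reach 26 mm above the origin, within 16 mm of the pin in x.
- stand3: Steel stand on the rail, carrying tag3 (all look alike; its bay varies). Origin: centre of its underside, 75 mm above the table; the hinge pin is 14 mm above that, along y. x is level and points away from the robot to the bin the tag belongs to (bin centre 92 mm along x). Base 32 mm (x) by 68 mm (y); cheeks and rest bars reach 26 mm above the origin, within 16 mm of the pin in x.
- stand4: Steel stand on the rail, carrying tag4 (all look alike; its bay varies). Origin: centre of its underside, 75 mm above the table; the hinge pin is 14 mm above that, along y. x is level and points away from the robot to the bin the tag belongs to (bin centre 92 mm along x). Base 32 mm (x) by 68 mm (y); cheeks and rest bars reach 26 mm above the origin, within 16 mm of the pin in x.
- tag1 (a joint): Hinge angle (rad) of the tag on stand1: 0 upright; +0.6 resting back over its bin, disc face up; -0.6 resting forward, to the robot, bar face up. Aluminium plate 3 mm thick, 50 mm wide along the pin, free edge 61 mm from the pin: at rest 36 mm from it in x and 50 mm above it. 40 g, no spring or catch, slight hinge friction: pushed well past upright it drops to the other rest by itself.
- tag2 (a joint): Hinge angle (rad) of the tag on stand2: 0 upright; +0.6 resting back over its bin, disc face up; -0.6 resting forward, to the robot, bar face up. Aluminium plate 3 mm thick, 50 mm wide along the pin, free edge 61 mm from the pin: at rest 36 mm from it in x and 50 mm above it. 40 g, no spring or catch, slight hinge friction: pushed well past upright it drops to the other rest by itself.
- tag3 (a joint): Hinge angle (rad) of the tag on stand3: 0 upright; +0.6 resting back over its bin, disc face up; -0.6 resting forward, to the robot, bar face up. Aluminium plate 3 mm thick, 50 mm wide along the pin, free edge 61 mm from the pin: at rest 36 mm from it in x and 50 mm above it. 40 g, no spring or catch, slight hinge friction: pushed well past upright it drops to the other rest by itself.
- tag4 (a joint): Hinge angle (rad) of the tag on stand4: 0 upright; +0.6 resting back over its bin, disc face up; -0.6 resting forward, to the robot, bar face up. Aluminium plate 3 mm thick, 50 mm wide along the pin, free edge 61 mm from the pin: at rest 36 mm from it in x and 50 mm above it. 40 g, no spring or catch, slight hinge friction: pushed well past upright it drops to the other rest by itself.
- bin_beads: FULL: heaped above its rim with round brass beads; the heap's top is 60 mm above the bin's underside. Loose grey bin 118 mm (x, away from the rail) by 86 mm by 45 mm high, standing in its bay of the board behind the tag rail. Origin: centre of its underside, 12 mm above the table.
- bin_rings: FULL: heaped above its rim with steel ring blanks; the heap's top is 62 mm above the bin's underside. Loose grey bin 118 mm (x, away from the rail) by 86 mm by 45 mm high, standing in its bay of the board behind the tag rail. Origin: centre of its underside, 12 mm above the table.
- bin_discs: LOW: only five small copper discs lie on its floor. Loose grey bin 118 mm (x, away from the rail) by 86 mm by 45 mm high, standing in its bay of the board behind the tag rail. Origin: centre of its underside, 12 mm above the table.
- bin_spare: EMPTY. Loose grey bin 118 mm (x, away from the rail) by 86 mm by 45 mm high, standing in its bay of the board behind the tag rail. Origin: centre of its underside, 12 mm above the table.
- vial_tall: Standing amber vial with black cap, 26 mm across, 60 mm tall, near the front of the rail; origin: centre of its underside; a bystander, not to be disturbed.
- vial_short: Standing amber vial with black cap, 26 mm across, 45 mm tall, near the front of the rail; origin: centre of its underside; a bystander, not to be disturbed.
- pliers: Small pliers with black handles, 125 mm long, 13 mm high, lying flat before the rail; origin: under the pivot, x to the jaws; a bystander, not to be disturbed.
- caliper: Steel caliper with blue slide, 190 mm long, lying flat on the left; origin: under the middle of the beam, x along it; a bystander, not to be disturbed.
- hammer: Hammer, 220 mm long, lying on the left, x to the head; a bystander, not to be disturbed.
- bench_block: Steel bench block 64 x 64 x 20 mm on the right; origin: centre of its underside; a bystander, not to be disturbed.
- polish_pot: Dark wooden lidded pot, 72 mm across, 62 mm tall with its knob, on the right; origin: centre of its underside; a bystander, not to be disturbed.
Mind the look-alikes: they are no part of the job. What is shaped like the bin_discs but green or pink is not meant. What is shaped like the bin_rings but turquoise is not meant.

How it is judged:
By the outcome, as a careful person would: the job done as asked, in the order asked, and still so for the second after the job is handed in, with the robot touching nothing.
It also fails if it takes over 45 s, if anything falls off the work surface, if the arm or the gripper's body presses on something with over 40 N, if the wrist force passes 120 N, or if a joint passes its speed limit or range.

### The arm

A 6-joint arm with a two-finger parallel gripper is mounted at the origin on the work surface. World frame = base frame: x ahead of the robot, y to its left, z up, the work surface at z = 0. Lengths are in m, angles in rad, forces in N, time in s.
With the tool pointing down it reaches from about 0.375 to 0.9 m from the base axis. Payload 3.1 kg.
Tool frame: the origin (TCP) lies between the finger pads; the fingertips stand 19 mm ahead of it and the grasp point (between the pads) is the TCP; z points along the fingers, y is the line along which they close (so a half turn about z gives the same grasp; the last joint's range is limited). The gripper opens to 87 mm and grips with 3 to 60 N. Pads are 19 mm wide; open, the fingers measure 117 mm over their backs; the gripper's body (75 mm by 190 mm) begins 51 mm behind the grasp point.
Start: joints at [-0.178, 0.527, 1.433, -0, 1.181, -0.178], TCP at [0.625, 0, 0.242] pointing down, gripper open.
Joint ranges: [-3.08, 3.08], [-0.75, 2.2], [0.22, 2.44], [-1.43, 4.57], [0, 2.65], [-2.85, 2.85]. Speed limits (rad/s): [2.79, 2.79, 3.14, 3.14, 3.14, 3.14].

### API

Orientations are given as a unit quaternion [x, y, z, w].
In Python, from rig import robot, camera, camera_info, hand_in gives the robot as it stands.
- The arm moves only by the shell command python3 -m handwheel 'ROWS' [FORCE]. ROWS is a JSON object of lists of equal length, an entry for each row: "hand": the opening, from 0 (shut) to 1 (fully open); "translation": the shift along the world's x, y, z in mm, a list of three; "turn": the turn, a rotation vector about the world's x, y, z in rad, a list of three. In form: {"hand": [hand, ...], "translation": [[tx, ty, tz], ...], "turn": [[ax, ay, az], ...]}. A call has 1 to 12 rows; each row is the pose to reach, as a shift and turn from the pose commanded when the call began; what a row does not reach only later rows make up. A row lasts 1/12 s, in which the tool goes at most 41.7 mm and 7.16 degrees, less where a joint would pass 70% of its speed; a pose out of reach is approached as far as the arm can. A call with a gripper value outside its range is refused whole. The fingers move at their own pace and stop on an object; FORCE is the grip in N (left out, the last holds). Time passes only in rows, so rows that repeat a pose let the fingers close. It gives the time, the measured TCP pose, the force, the opening and the grip force at its end, in the units of the state.
- robot.get_obs(): the state, without advancing time (a new reading comes with each control period).
- camera(name): name is "scene" or "side" or "wrist"; returns (picture, depth): 384x512x3 uint8, red, green, blue; 384x512 float32, m along the optical axis (not along the pixel's ray), 0 where there is no reading.
- camera_info(name): a dict with "vertical_fov" (degrees; the focal length in pixels is half the picture's height over the tangent of half this angle, whatever the lens; pixels are square), "cx", "cy" (the principal point, pixels), "world_from_camera" (4x4, takes a point from camera to world coordinates). Camera axes: x right, y down, z forward; pixel columns grow to the right and rows downward; lengths in m; the calibration is good to about 2 mm. A picture is of the moment at which its call begins: read the wrist's pose just before it. camera_info takes no time and is no camera call; for the wrist camera it gives the pose at the moment of the call.
- hand_in(): hands the job in; it is judged then, once.
The state is a dict: "time": time; "q": joint angles; "joint_velocities": joint speeds; "joint_torque": joint torques, N m; "position": TCP position; "tool_rot": TCP orientation; "ft_force": force on the tool from outside, world axes, zero at the start; "moment": the same for the moment, N m; "grip_width": finger opening in m; "grip_force": force on a finger pad.
Only numpy, scipy, OpenCV 4.12 (cv2) and the standard library are available. Lean on these libraries where they do the work, as an engineer would, in place of code of your own. Each camera call takes 0.05 s, during which the arm holds its last target. There are 200 camera calls.

## Working session

There is one attempt and no reset: what is moved stays moved. The work goes in short steps, Python scripts to look and compute and a shell command to move; the robot and the scene stay as the last step left them, time stands still between calls to the robot, and variables do not carry over. Pictures are saved under pics/ and viewed, at most 10 in all, crops included, and the job is handed in when it is done.

```bash
mkdir -p pics
cat > h.py <<'E'
import numpy as np, cv2
from rig import robot, camera, camera_info, hand_in
def snap(name,fn):
    i=camera_info(name); p,d=camera(name); cv2.imwrite('pics/'+fn+'.png',p[:,:,::-1]); np.savez('pics/'+fn+'.npz',p=p,d=d,T=i['world_from_camera'],f=192/np.tan(np.radians(i['vertical_fov']/2)),c=[i['cx'],i['cy']])
def world(fn):
    z=np.load('pics/'+fn+'.npz'); d=z['d']; v,u=np.mgrid[:384,:512]
    P=np.stack([(u-z['c'][0])*d/z['f'],(v-z['c'][1])*d/z['f'],d,np.ones_like(d)],-1)
    return z['p'],(P@z['T'].T)[...,:3],d
E
python3 - <<'E'
from h import *
snap('scene','s0');snap('side','d0')
print(robot.get_obs())
for n in('scene','side'):print(camera_info(n))
E
```

```text
{'time': 0.1, 'q': array([-1.78498835e-01,  5.28352474e-01,  1.43376557e+00, -1.17089942e-05,
        1.18137931e+00, -1.78497577e-01]), 'joint_velocities': array([ 0.00071341,  0.0006673 , -0.00240036,  0.00076184,  0.00326575,
        0.00068287]), 'joint_torque': array([-3.02360622e-04, -4.40987206e+01, -1.77151054e+01,  6.34850166e-02,
        5.34114777e-02, -3.85449334e-05]), 'position': array([6.24387630e-01, 1.37522064e-04, 2.40684913e-01]), 'tool_rot': array([ 7.07105330e-01,  7.07107591e-01, -5.47593892e-04, -7.79189891e-04]), 'ft_force': array([-0.747596  ,  0.0349613 , -0.98951205]), 'moment': array([0.01168218, 0.04374636, 0.01777324]), 'grip_force': 0.0, 'grip_width': 0.08711639546977874}
{'vertical_fov': 57.14520318751142, 'cx': 251.78447417783406, 'cy': 189.8199946717566, 'world_from_camera': array([[-7.82209771e-01,  3.24140172e-01, -5.32053591e-01,
         1.05387988e+00],
       [ 6.23014525e-01,  4.05757629e-01, -6.68740344e-01,
         7.46256007e-01],
       [-8.80806597e-04, -8.54572347e-01, -5.19331617e-01,
         6.34265294e-01],
       [ 0.00000000e+00,  0.00000000e+00,  0.00000000e+00,
         1.00000000e+00]])}
{'vertical_fov': 44.48775608186451, 'cx': 258.17598165807425, 'cy': 191.78162858874066, 'world_from_camera': array([[ 0.7250902 , -0.40101166,  0.55985163, -0.26952454],
       [-0.68829102, -0.39561792,  0.60806409, -0.83450146],
       [-0.02235345, -0.82624216, -0.5628714 ,  0.88041388],
       [ 0.        ,  0.        ,  0.        ,  1.        ]])}
```

View pics/s0.png

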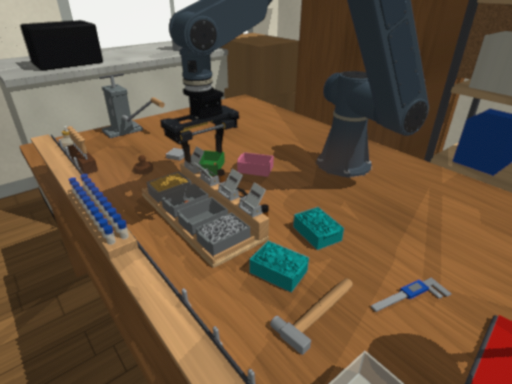

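View pics/d0.png

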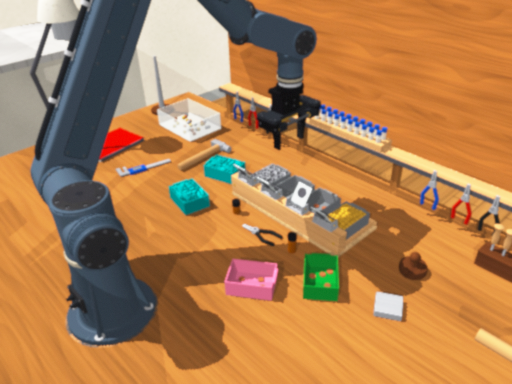

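The scene picture shows the board at about (205,215), rings near (225,232) and beads near (170,185). The side picture shows it at (300,205), and one tag there, at (300,195), has its face visible. Next I'll make an overhead map and an enlarged crop.

Run:
```python
from h import *
p,P,d=world('s0');q,Q,e=world('d0')
a=cv2.resize(p[140:270,135:285],None,fx=3.9,fy=3.9,interpolation=2)[:,:,::-1]
b=cv2.resize(q[150:255,215:385],None,fx=4.6,fy=4.6,interpolation=2)[:,:,::-1]
cv2.imwrite('pics/c0.png',a);cv2.imwrite('pics/c1.png',b)
# rail top: z~0.075, by fit
for n,I,W,D in(('s',p,P,d),('d',q,Q,e)):
    m=(D>0)&(abs(W[...,2]-.075)<.005)&(W[...,0]>.35)&(W[...,0]<.85)&(abs(W[...,1])<.4)
    hsv=cv2.cvtColor(I,cv2.COLOR_RGB2HSV); w=m&(hsv[...,1]>60)&(hsv[...,0]<25)&(hsv[...,2]>110)
    X=W[w]; r=cv2.minAreaRect(X[:,:2].astype(np.float32)) ; print(n,len(X),np.median(X,0),r)
    m2=(D>0)&(W[...,2]>.095)&(W[...,2]<.16)&(W[...,0]>.35)&(W[...,0]<.85)&(abs(W[...,1])<.4)
    k,l,s,c=cv2.connectedComponentsWithStats(m2.astype(np.uint8))
    for i in range(1,k):
        if s[i,4]>15: Y=W[l==i]; print(c[i].round(),s[i,4],Y.min(0).round(3),Y.max(0).round(3),np.median(Y,0).round(3))
```

```text
s 255 [0.56291613 0.05046999 0.07669796] ((0.6012111902236938, -0.04612603783607483), (0.11678455770015717, 0.43954694271087646), 2.9059083461761475)
[200. 162.] 267 [ 0.517 -0.234  0.095] [ 0.588 -0.072  0.143] [ 0.543 -0.189  0.114]
[231. 182.] 298 [ 0.518 -0.031  0.095] [0.567 0.037 0.143] [0.539 0.004 0.112]
[254. 196.] 353 [0.52  0.075 0.095] [0.568 0.139 0.142] [0.54  0.109 0.113]
d 584 [ 0.53910184 -0.1424618   0.07531894] ((0.5845767855644226, -0.05077444016933441), (0.13210053741931915, 0.44045400619506836), 3.602386474609375)
[258. 180.] 233 [ 0.513 -0.035  0.095] [0.566 0.137 0.144] [0.539 0.026 0.105]
[301. 195.] 355 [ 0.537 -0.139  0.095] [ 0.587 -0.072  0.144] [ 0.566 -0.107  0.114]
[324. 216.] 155 [ 0.514 -0.243  0.096] [ 0.567 -0.179  0.144] [ 0.537 -0.218  0.107]
```

View pics/c0.png

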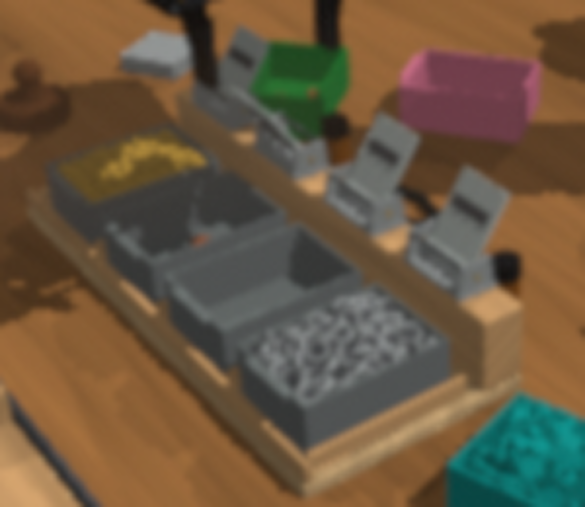

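View pics/c1.png

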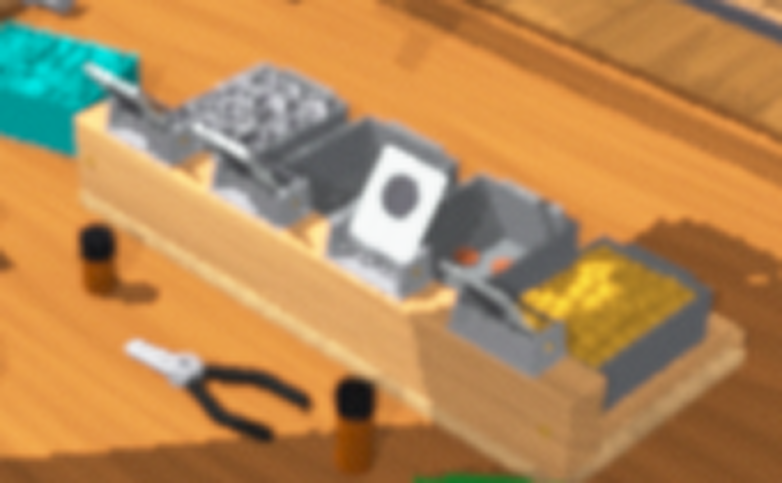

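Overhead reading, from +y to -y:

| Bin | Tag y (m) | Tag now | Correct? |
|---|---|---|---|
| Rings, full | ≈ +.107 | forward | wrong |
| Spare, empty | ≈ +.003 | forward | right |
| Discs, low | ≈ -.105 | back | wrong |
| Beads, full | ≈ -.211 | forward | wrong |

The pins are at x≈.551, z≈.089, and the rail is square to y. The measured free-edge heights (.143) and the 36 mm offsets match the sizes given. I'll start with the discs tag, pushing it from the bin side.

```bash
python3 -m handwheel '{"hand":[0,0,0,0,0,0,0,0,0,0,0,0],"translation":[[5,-30,0],[10,-60,0],[15,-90,0],[15,-105,0],[15,-105,0],[15,-105,0],[15,-105,0],[15,-105,0],[15,-105,0],[15,-105,0],[15,-105,0],[15,-105,0]],"turn":[[0,0,0],[0,0,0],[0,0,0],[0,0,0],[0,0,0],[0,0,0],[0,0,0],[0,0,0],[0,0,0],[0,0,0],[0,0,0],[0,0,0]]}' 10
python3 - <<'E'
from h import *
snap('scene','s1')
p,P,d=world('s1');q=p[90:240,130:280];cv2.imwrite('pics/c2.png',cv2.resize(q,None,fx=3.9,fy=3.9,interpolation=2)[:,:,::-1])
E
```

```text
time: 1.1
position: [0.64, -0.1044, 0.2417]
tool_rot: [0.707, 0.707, 0.0, 0.0]
ft_force: [-0.9, -0.3, 0.8]
grip_width: 0.0151
grip_force: 0.0
```

View pics/c2.png

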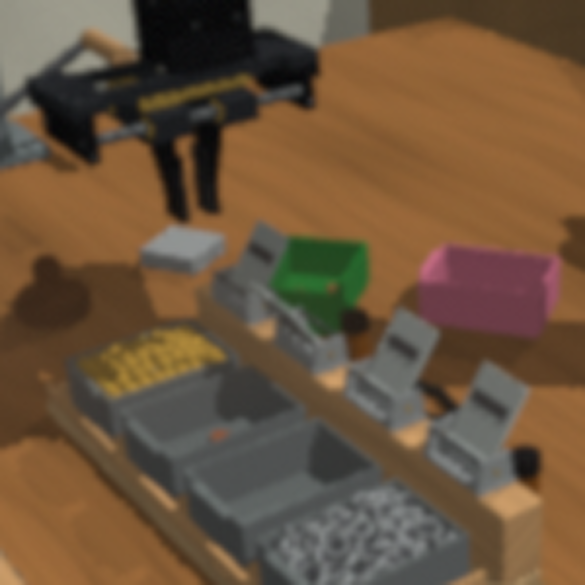

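The hand is above the board with the fingers nearly shut at crop (190,170). The discs tag leans back at crop (285,315). I'll descend, then push towards the robot.

```bash
python3 -m handwheel '{"hand":[0,0,0,0,0,0,0,0,0,0,0,0],"translation":[[0,0,-25],[0,0,-50],[0,0,-75],[0,0,-100],[0,0,-100],[-10,0,-100],[-20,0,-100],[-25,0,-100],[-30,0,-100],[-35,0,-100],[-40,0,-100],[-45,0,-100]],"turn":[[0,0,0],[0,0,0],[0,0,0],[0,0,0],[0,0,0],[0,0,0],[0,0,0],[0,0,0],[0,0,0],[0,0,0],[0,0,0],[0,0,0]]}'
python3 -m handwheel '{"hand":[0,0,0,0,0,0,0,0,0,0],"translation":[[-5,0,0],[-10,0,0],[-15,0,0],[-20,0,0],[-25,0,0],[-30,0,0],[-35,0,0],[-40,0,0],[-40,0,0],[-40,0,0]],"turn":[[0,0,0],[0,0,0],[0,0,0],[0,0,0],[0,0,0],[0,0,0],[0,0,0],[0,0,0],[0,0,0],[0,0,0]]}'
python3 - <<'E'
from h import *
snap('side','d2')
p,P,d=world('d2');cv2.imwrite('pics/c3.png',cv2.resize(p[120:255,215:385],None,fx=4.4,fy=4.4,interpolation=2)[:,:,::-1])
E
```

```text
time: 2.15
position: [0.595, -0.1051, 0.1421]
tool_rot: [0.707, 0.707, 0.0, 0.001]
ft_force: [0.2, 0.2, -0.4]
grip_width: 0.0005
grip_force: 0.2
time: 2.98
position: [0.5547, -0.105, 0.1416]
tool_rot: [0.707, 0.707, -0.0, -0.0]
ft_force: [0.3, 0.2, 0.6]
grip_width: 0.0004
grip_force: 0.0
```

View pics/c3.png

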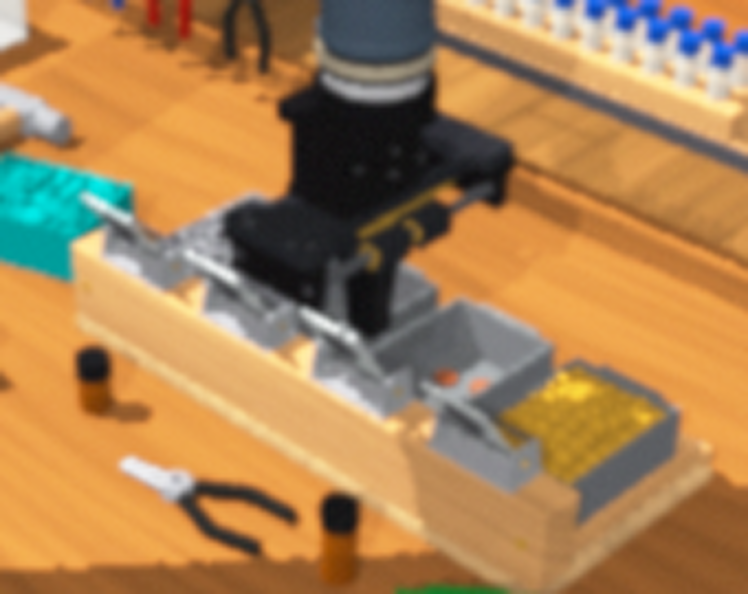

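The discs tag now leans out with the bar up, at crop (345,335). Next is the beads tag: retreat, lift, go around and come down on the robot's side.

```bash
python3 -m handwheel '{"hand":[0,0,0,0,0,0,0,0,0,0,0],"translation":[[20,0,0],[45,0,0],[45,0,30],[45,0,60],[20,-30,60],[-10,-60,60],[-35,-85,60],[-60,-106,60],[-80,-106,60],[-80,-106,60],[-80,-106,60]],"turn":[[0,0,0],[0,0,0],[0,0,0],[0,0,0],[0,0,0],[0,0,0],[0,0,0],[0,0,0],[0,0,0],[0,0,0],[0,0,0]]}'
python3 -m handwheel '{"hand":[0,0,0,0,0,0,0,0,0,0,0,0],"translation":[[0,0,-20],[0,0,-40],[0,0,-60],[0,0,-60],[5,0,-60],[10,0,-60],[15,0,-60],[20,0,-60],[25,0,-60],[30,0,-60],[35,0,-60],[40,0,-60]],"turn":[[0,0,0],[0,0,0],[0,0,0],[0,0,0],[0,0,0],[0,0,0],[0,0,0],[0,0,0],[0,0,0],[0,0,0],[0,0,0],[0,0,0]]}'
python3 -m handwheel '{"hand":[0,0,0,0,0,0,0,0,0,0],"translation":[[5,0,0],[10,0,0],[15,0,0],[20,0,0],[25,0,0],[30,0,0],[35,0,0],[35,0,0],[35,0,0],[35,0,0]],"turn":[[0,0,0],[0,0,0],[0,0,0],[0,0,0],[0,0,0],[0,0,0],[0,0,0],[0,0,0],[0,0,0],[0,0,0]]}'
```

```text
time: 3.95
position: [0.4747, -0.2114, 0.2017]
tool_rot: [0.708, 0.706, 0.0, 0.0]
ft_force: [0.2, -0.8, 0.9]
grip_width: 0.0009
grip_force: 0.0
time: 4.95
position: [0.5155, -0.211, 0.1418]
tool_rot: [0.707, 0.707, -0.0, 0.0]
ft_force: [-1.3, 0.2, 0.6]
grip_width: 0.0005
grip_force: 0.2
time: 5.78
position: [0.5497, -0.2108, 0.1414]
tool_rot: [0.707, 0.707, -0.0, -0.0]
ft_force: [-1.4, 0.6, 0.7]
grip_width: 0.0004
grip_force: 0.0
```

```bash
python3 -m handwheel '{"hand":[0,0,0,0,0,0],"translation":[[-25,0,0],[-50,0,0],[-75,0,0],[-75,0,30],[-75,0,60],[-75,0,60]],"turn":[[0,0,0],[0,0,0],[0,0,0],[0,0,0],[0,0,0],[0,0,0]]}'
python3 - <<'E'
from h import *
snap('side','d3')
p,P,d=world('d3');cv2.imwrite('pics/c4.png',cv2.resize(p[120:255,215:385],None,fx=4.4,fy=4.4,interpolation=2)[:,:,::-1])
E
python3 -m handwheel '{"hand":[0,0,0,0,0,0,0,0,0,0,0,0],"translation":[[0,30,0],[0,60,0],[0,90,0],[0,120,0],[0,150,0],[0,180,0],[0,210,0],[0,240,0],[0,270,0],[0,300,0],[0,318,0],[0,318,0]],"turn":[[0,0,0],[0,0,0],[0,0,0],[0,0,0],[0,0,0],[0,0,0],[0,0,0],[0,0,0],[0,0,0],[0,0,0],[0,0,0],[0,0,0]]}'
```

```text
time: 6.28
position: [0.477, -0.2128, 0.2063]
tool_rot: [0.707, 0.707, 0.001, 0.005]
ft_force: [0.4, -0.6, 0.4]
grip_width: 0.0002
grip_force: 0.0
time: 7.33
position: [0.4737, 0.1101, 0.2006]
tool_rot: [0.706, 0.709, -0.0, -0.001]
ft_force: [0.7, -0.8, 0.1]
grip_width: 0.0008
grip_force: 0.0
```

View pics/c4.png

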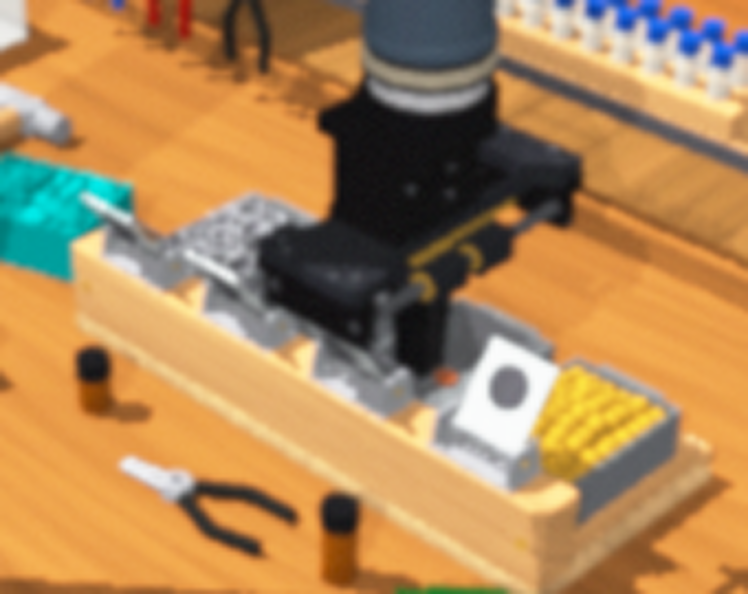

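The beads tag is now back with its disc up, at crop (505,390). The hand appears over the discs bin only by parallax. Last is the rings tag.

```bash
python3 -m handwheel '{"hand":[0,0,0,0,0,0,0,0,0,0,0,0],"translation":[[0,0,-20],[0,0,-40],[0,0,-60],[0,0,-60],[5,0,-60],[10,0,-60],[15,0,-60],[20,0,-60],[25,0,-60],[30,0,-60],[35,0,-60],[40,0,-60]],"turn":[[0,0,0],[0,0,0],[0,0,0],[0,0,0],[0,0,0],[0,0,0],[0,0,0],[0,0,0],[0,0,0],[0,0,0],[0,0,0],[0,0,0]]}'
python3 -m handwheel '{"hand":[0,0,0,0,0,0,0,0,0,0],"translation":[[5,0,0],[10,0,0],[15,0,0],[20,0,0],[25,0,0],[30,0,0],[35,0,0],[35,0,0],[35,0,0],[35,0,0]],"turn":[[0,0,0],[0,0,0],[0,0,0],[0,0,0],[0,0,0],[0,0,0],[0,0,0],[0,0,0],[0,0,0],[0,0,0]]}'
python3 -m handwheel '{"hand":[0,0,0,0,0,0,0,0,0,0],"translation":[[-25,0,0],[-50,0,0],[-75,0,0],[-75,0,30],[-75,0,60],[-75,0,90],[-75,0,120],[-75,0,150],[-75,0,150],[-75,0,150]],"turn":[[0,0,0],[0,0,0],[0,0,0],[0,0,0],[0,0,0],[0,0,0],[0,0,0],[0,0,0],[0,0,0],[0,0,0]]}'
python3 - <<'E'
from h import *
snap('side','d4');snap('scene','s4')
p,P,d=world('s4');q,Q,e=world('d4')
a=cv2.resize(p[140:270,135:285],None,fx=2.6,fy=2.6,interpolation=2)
b=cv2.resize(q[150:255,215:385],(400,338),interpolation=2)
a=cv2.resize(a,(390,338));cv2.imwrite('pics/c5.png',np.hstack([a,b])[:,:,::-1])
E
```

```text
time: 8.33
position: [0.5155, 0.1071, 0.1417]
tool_rot: [0.707, 0.707, 0.0, 0.0]
ft_force: [-0.9, -0.2, 0.6]
grip_width: 0.0004
grip_force: 0.2
time: 9.17
position: [0.5496, 0.107, 0.1414]
tool_rot: [0.707, 0.707, -0.0, -0.0]
ft_force: [0.4, -0.5, -0.0]
grip_width: 0.0006
grip_force: 0.0
time: 10.0
position: [0.4756, 0.1071, 0.2933]
tool_rot: [0.707, 0.707, 0.002, 0.002]
ft_force: [-0.0, -0.5, -2.1]
grip_width: 0.0005
grip_force: 0.0
```

View pics/c5.png

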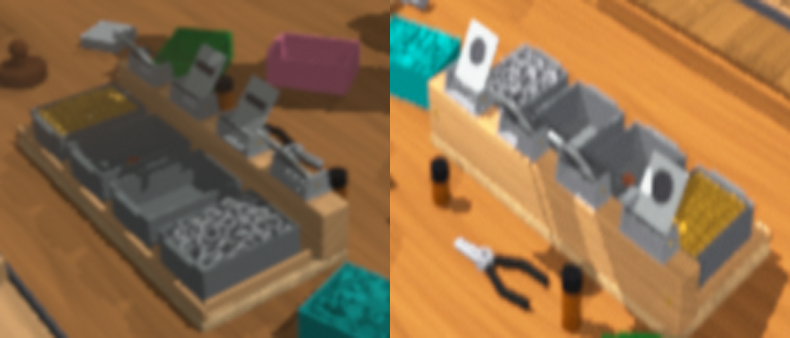

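All four tags are now right. The rings tag (475,60) and beads tag (660,190) lean back with discs up, and the two middle tags lean forward. The vials and pliers have not moved.

```bash
python3 -c "
from rig import hand_in; print(hand_in())"
```

```text
the job is handed in; nothing more can be done
None
```

The job is handed in at about 10 s of robot time: I pushed over the three wrong tags (rings and beads now lean back with the disc up, discs leans forward with the bar up), left the spare bin's tag as it was, and the final pictures show all four correct and the nearby vials and pliers undisturbed.

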